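# Lock the filter cover with its quarter-turn fasteners

### The arm

A 6-joint arm with a two-finger parallel gripper is mounted at the origin on a cart in front of the work surface, level with it; the furniture and walls round the work are solid. World frame = base frame: x ahead of the robot, y to its left, z up, the work surface at z = 0. Lengths are in m, angles in degrees, forces in N, time in s.
With the tool pointing down it reaches from about 0.25 to 0.725 m from the base axis. Payload 9.7 kg.
Tool frame: the origin (TCP) lies midway between the tips of the shut fingers; the grasp point (between the pads) lies 19 mm behind it; x points along the fingers, y is the direction in which the jaws open and shut, and the axes are right-handed (so a half turn about x gives the same grasp; the last joint's range is limited). The gripper opens to 85 mm and grips with 20 to 120 N. Pads are 22 mm wide; open, the fingers measure 114 mm over their backs; the gripper's body (76 mm by 85 mm) begins 54 mm behind the grasp point. The pads swing forward as they close: fully open they stand 13 mm farther back than shut.
Start: joints at [-74.026, 4.979, 10.078, 95.1, 0, 90], TCP at [0.151, -0.529, 0.231] pointing down, gripper open.
Joint ranges: [-179.16, 179.16], [-48.56, 103.87], [-65.8, 70.77], [-126.05, 130.52], [-82.76, 87.17], [-180, 180]. Speed limits (degrees/s): [127.2, 127.2, 147.25, 180, 180, 180].

### API

Orientations are given as [roll, pitch, yaw] about the fixed x, y, z axes, in that order (R = Rz(yaw) Ry(pitch) Rx(roll)).
In Python, from workcell import bot, cams gives the robot as it stands.
- The arm moves only by the tool apply_moves, never from a script. Its argument "commands" is a list of rows, each a list of 5 numbers: the shift along the tool's x, y, z in m, then the turn about the tool's x in rad, then the opening, from -1 (shut) to 1 (fully open). In form: [[tx, ty, tz, roll, hand], ...]. A call has 1 to 12 rows; each row is the pose to reach, as a shift and turn from the pose measured when the call began, along the tool's axes at that moment; what a row does not reach only later rows make up. A row lasts 1/10 s, in which the tool goes at most 50 mm and 8.59 degrees, less where a joint would pass 70% of its speed; a pose out of reach is approached as far as the arm can. A call with a gripper value outside its range is refused whole. The fingers move at their own pace and stop on an object; "newtons" is the grip in N (left out, the last holds). Time passes only in rows, so rows that repeat a pose let the fingers close. It gives the time, the measured TCP pose, the force and the opening at its end, in the units of the state.
- bot.get_obs(): the state, without advancing time (a new reading comes with each control period).
- cams.camera(name): name is "scene" or "side" or "wrist"; returns a dict with "frame" (480x640x3 uint8, blue, green, red), "depth" (480x640 float32, m along the optical axis (not along the pixel's ray), 0 where there is no reading), "camera_matrix" (3x3 intrinsics, pixels), "R" (3x3) and "t" (3): a world point X has camera coordinates R X + t; the wrist camera has in their place "mount" (4x4, takes a point from camera to tool coordinates, whose origin is the TCP and whose axes are the tool frame's). Camera axes: x right, y down, z forward; pixel columns grow to the right and rows downward; lengths in m; the calibration is good to about 2 mm. A picture is of the moment at which its call begins: read the wrist's pose just before it.
- bot.job_done(): hands the job in, once; it reports no verdict.
Trained networks look in the newest picture that a camera, given by its name, has taken for a name from the list of things; names that differ only in an ending like _2 or _b are one class to them, and where a whole thing is asked for, a point or a joint stands for the part that bears it (a point fixed in the world has none). Each returns a list of dicts, best first, with "confidence" (0 to 1); they miss things now and then, are a little off and sometimes report something else, mostly with a low value. They report only what shows in the picture. A call takes as long as a camera call.
- cams.spot_in(name, camera): "rect" ([left, top, right, bottom] in pixels, round what is visible of it).
The state is a dict: "time": time; "q": joint angles; "qd": joint speeds; "joint_efforts": joint torques, N m; "ee_pos": TCP position; "tcp_rot": TCP orientation; "wrist_force": force on the tool from outside, world axes, zero at the start; "torque": the same for the moment, N m; "opening": finger opening in m.
Only numpy, scipy, OpenCV 4.12 (cv2) and the standard library are available. Lean on these libraries where they do the work, as an engineer would, in place of code of your own. Each camera call takes 0.05 s, during which the arm holds its last target. There are 200 camera calls.

### The job

The filter unit's hinged cover stands ajar: push it fully down, and only then set a fingertip in the slot of each of its two round quarter-turn fasteners and turn both clockwise (seen from above) to the stop, so that the cover is locked. Only push and turn: nothing is to be lifted, do not raise the cover further, and leave the things around the unit where they stand.

Things in the scene. Friction and masses are not known exactly. Their poses are not given: they have to be found in the camera images.
- filter_unit: Low white housing with a grey cover, 130 x 240 x 55 mm (x, y, z) without the cover, fixed to the worktop. Origin: centre of its underside, on the worktop. Its x axis points from its louvred front to its hinge side (away from the robot), y to its left, z up.
- cover (a joint): Hinge of the grey cover (125 x 238 x 8 mm), rad: 0 = shut, flat on the housing; grows as the front edge rises. The hinge line runs along the unit's y, 63.5 mm behind (+x) the unit's centre, 55 mm above the worktop. Stiff: the cover stays wherever it is left; 1 to 8 N straight down near its front edge moves it. Shut, its top face is 63 mm above the worktop.
- cover_press (a point): A clear place to push: on the cover's top face, midway between the fasteners, 27.5 mm behind the front edge; moves with the cover. With the cover shut it is 35 mm in front (-x) of the unit's centre, 63 mm above the worktop. The heads leave 40 mm or more between them here and further forward, 24 mm at their nearest.
- cam_left (a joint): Turn of the left (+y) fastener, rad: 0 = open, slot side to side along the unit's y; grows clockwise seen from above to 1.571 = locked, hard stop, slot front to back along the unit's x, in line with the two short white marks on the cover. Stays where it is left; turning takes about 0.08 N m.
- cam_right (a joint): Turn of the right (-y) fastener; same meaning as for the left.
- cam_left_top (a point): On the left head's axis, at its top face: 81 mm above the worktop and 55 mm left (+y) of the unit's centre when the cover is shut. Bare metal disc, 86 mm across, 18 mm high. Slot along the point's y axis, through the axis, open at both ends, 32 mm wide, 16 mm deep. Shut fingertips set 10 mm deep in it, 27 mm off the axis, and led round the axis turn it.
- cam_right_top (a point): The same on the right head, 55 mm to the right (-y) of the unit's centre.
- timer: White kitchen-type timer, 66 x 66 x 23 mm, left of the unit; bystander. Origin at the centre of its underside.
- tape_green: Roll of green tape lying flat, 73 mm across, 19 mm high, right of the unit; bystander. Origin at the centre of its underside.
- conj_vial: Small upright vial with ribbed cap, 32 mm across, 58 mm high, left of the unit, behind the timer; bystander. Origin at the centre of its underside.
- marker_black: Black marker pen lying on the worktop, 135 mm long, 15 mm high, farther right; bystander. Origin at the centre of its underside.

How it is judged (in metres and radians):
On the way:
1. the cover is pushed shut while both fasteners are still open (value of joint cover below 0.035 rad and value of joint each of cam_left, cam_right below 0.9 rad), for 0.1 s.
At the end, for the whole second after the job is handed in: The cover is shut (within 0.035 rad, about 4 mm at its front edge) and both fasteners are turned clockwise to the stop (beyond 1.40 of 1.571 rad) (value of joint cover below 0.035 rad and value of joint each of cam_left, cam_right above 1.4 rad); the robot touches nothing.
It fails at once if the cover is lifted further open than it stood (value of joint cover above 0.55 rad).
It fails at once if a fastener is turned while the cover stands open (value of joint cover above 0.1 rad and value of joint any of cam_left, cam_right above 0.9 rad).
It fails at once if a bystander is moved by more than 20 mm (distance of any of timer, tape_green, conj_vial, marker_black from where it was at the start of the episode above 0.02 m).
It also fails if it takes over 61 s, if anything falls off the work surface, if the arm or the gripper's body presses on something with over 40 N, if the wrist force passes 120 N, or if a joint passes its speed limit or range.

## Working session

There is one attempt and no reset: what is moved stays moved. The work goes in short steps, Python scripts to look and compute and a tool call to move; the robot and the scene stay as the last step left them, time stands still between calls to the robot, and variables do not carry over. Pictures are saved under pics/ and viewed, about 8 in all and at most 12, crops included, and the job is handed in when it is done.

Besides the shell and the picture viewer there is one more tool, called after ">>>" as name(argument=value, ...), one argument or row to a line, values as JSON. apply_moves: Moves the arm, as the interface text tells. Its arguments: {"type":"object","properties":{"commands":{"type":"array"},"newtons":{"type":"number"}},"required":["commands"]}

```bash
mkdir -p pics; cat > h.py <<'E'
import numpy as np, cv2
from workcell import bot, cams
def pts(c):
    K=c["camera_matrix"];d=c["depth"];v,u=np.mgrid[:480,:640]
    P=np.stack([(u-K[0,2])/K[0,0]*d,(v-K[1,2])/K[1,1]*d,d],-1)
    W=(P-c["t"])@c["R"] # R^T (p-t)
    W[d==0]=np.nan
    return W
E
python3 - <<'E'
from h import *
np.set_printoptions(precision=4,suppress=True)
o=bot.get_obs();print({k:o[k] for k in("time","ee_pos","tcp_rot","opening","wrist_force")})
ims=[]
for n in("scene","side"):
    c=cams.camera(n);np.savez("c_"+n,**c);W=pts(c);cv2.imwrite(f"pics/{n}.png",c["frame"])
    for t in("filter_unit","cover","cam_left_top","cam_right_top","timer","tape_green","conj_vial","marker_black"):
        for r in cams.spot_in(t,n)[:2]:
            a=[int(x) for x in r["rect"]];p=W[max(a[1],0):a[3],max(a[0],0):a[2]].reshape(-1,3)
            m=W[(a[1]+a[3])//2,(a[0]+a[2])//2]
            print(n,t,round(r["confidence"],2),a,m)
E
```

```text
{'time': 0.0, 'ee_pos': array([ 0.1513, -0.5286,  0.2306]), 'tcp_rot': array([-89.8985,  89.9264, 106.0735]), 'opening': 0.085309295649239, 'wrist_force': array([0.1208, 0.1884, 0.5919])}
scene filter_unit 0.73 [294, 187, 372, 280] [ 0.4323 -0.1934  0.1055]
scene cover 0.63 [294, 187, 372, 254] [ 0.46   -0.2549  0.0805]
scene cam_left_top 0.83 [307, 215, 343, 247] [ 0.4615 -0.213   0.0808]
scene cam_right_top 0.77 [323, 186, 358, 214] [ 0.4741 -0.3267  0.0801]
scene timer 0.9 [305, 278, 336, 300] [ 0.417  -0.0944  0.0203]
scene conj_vial 0.59 [289, 256, 307, 281] [ 0.4798 -0.1078  0.0478]
scene marker_black 0.44 [355, 147, 385, 172] [ 0.4959 -0.5853  0.0127]
scene marker_black 0.31 [291, 190, 371, 255] [ 0.4616 -0.2469  0.0803]
side filter_unit 0.93 [308, 236, 401, 324] [ 0.4324 -0.3347  0.0956]
side cover 0.69 [308, 240, 399, 299] [ 0.4474 -0.3099  0.1041]
side cam_left_top 0.74 [319, 242, 354, 263] [ 0.4641 -0.215   0.0842]
side cam_right_top 0.66 [345, 259, 383, 285] [ 0.4784 -0.3135  0.0815]
side tape_green 0.73 [382, 309, 417, 338] [ 0.4923 -0.4361  0.0038]
side tape_green 0.47 [348, 259, 382, 287] [ 0.4766 -0.3198  0.0839]
side conj_vial 0.49 [321, 232, 324, 241] [ 0.4878 -0.113   0.0611]
side marker_black 0.77 [434, 342, 473, 394] [ 0.4966 -0.6031  0.0147]
side marker_black 0.33 [346, 260, 382, 284] [ 0.4784 -0.3135  0.0815]
```

```bash
python3 - <<'E'
import cv2,numpy as np
a=cv2.imread("pics/scene.png")[130:310,260:420];b=cv2.imread("pics/side.png")[210:400,290:490]
f=lambda x:cv2.resize(x,(400,int(400*x.shape[0]/x.shape[1])),interpolation=cv2.INTER_CUBIC)
a,b=f(a),f(b);h=max(len(a),len(b));p=lambda x:np.pad(x,((0,h-len(x)),(0,0),(0,0)))
cv2.imwrite("pics/both.png",np.hstack([p(a),p(b)]))
E
```

```text
(no output)
```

View pics/both.png

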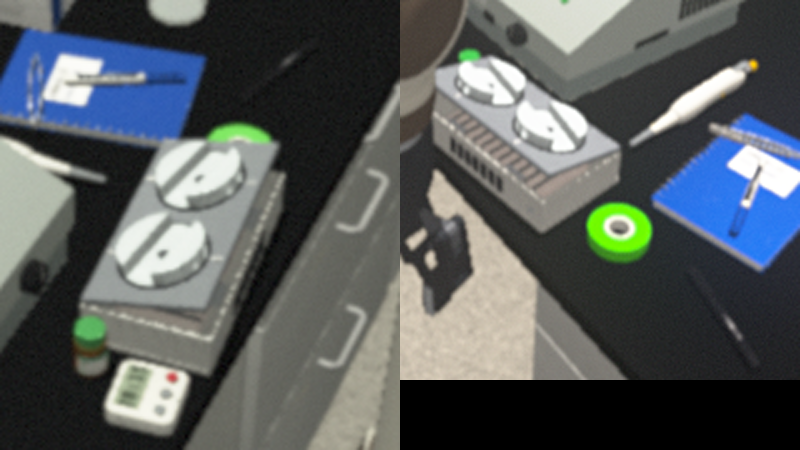

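The left crop (scene) shows the cover ajar with its two slotted heads, the timer and vial at lower left, and the tape beyond. The right crop (side) shows the louvred front, the tape and the marker to the right. Next I'll fit the unit's pose.

```bash
cat >> h.py <<'E'
from scipy.spatial.transform import Rotation as Ro
def tool():
    o=bot.get_obs();return np.array(o["ee_pos"]),Ro.from_euler("xyz",o["tcp_rot"],degrees=True).as_matrix(),o
E
python3 - <<'E'
from h import *
from scipy.optimize import least_squares
np.set_printoptions(precision=4,suppress=True)
W=[]
for n,r in(("scene",[285,180,380,285]),("side",[300,230,410,330])):
    c=dict(np.load(f"c_{n}.npz"));w=pts(c)[r[1]:r[3],r[0]:r[2]].reshape(-1,3);W.append(w[~np.isnan(w).any(1)])
P=np.vstack(W);P=P[(abs(P[:,0]-.46)<.14)&(abs(P[:,1]+.27)<.15)]
# model: box surfaces + cover plane (x,y,yaw,ang)
def sd(q,c,h): 
    d=abs(q-c)-h;return np.linalg.norm(np.maximum(d,0),axis=1)+np.minimum(d.max(1),0)
def res(v,P=P):
    a=v[2];d=P-[v[0],v[1],0];q=np.c_[d[:,0]*np.cos(a)+d[:,1]*np.sin(a),-d[:,0]*np.sin(a)+d[:,1]*np.cos(a),d[:,2]]
    D=[abs(sd(q,[0,0,.0275],[.065,.12,.0275])),abs(q[:,2])]
    u=63.5e-3-q[:,0];w=q[:,2]-.055;cs,sn=np.cos(v[3]),np.sin(v[3])
    s=np.c_[u*cs+w*sn,q[:,1],-u*sn+w*cs]
    D.append(abs(sd(s,[.0635,0,.004],[.0625,.119,.004])))
    for y in(.055,-.055):
        rr=np.hypot(s[:,0]-.0635,s[:,1]-y);dd=np.c_[rr-.043,abs(s[:,2]-.017)-.009]
        D.append(abs(np.linalg.norm(np.maximum(dd,0),axis=1)+np.minimum(dd.max(1),0)))
    return np.min(D,0)
best=min((least_squares(res,[.465,-.27,y,g],loss="soft_l1",f_scale=.003,x_scale=[.01,.01,.1,.1]) for y in(-.1,.1,.25,.4) for g in(.2,.4)),key=lambda r:r.cost)
print(best.x,best.cost,np.median(res(best.x)),np.percentile(res(best.x),90),len(P))
for w in W: print(least_squares(lambda v:res(v,w),best.x,loss="soft_l1",f_scale=.003,x_scale=[.01,.01,.1,.1]).x)
p,R,o=tool();print(R,o["q"]); 
v=best.x;u=lambda x,y,z:np.array([v[0]+x*np.cos(v[2])-y*np.sin(v[2]),v[1]+x*np.sin(v[2])+y*np.cos(v[2]),z])
print("target above",u(-.04,0,.25),"shift tool",R.T@(u(-.04,0,.25)-p)); print("mount",cams.camera("wrist")["mount"])
uy=u(0,1,0)-u(0,0,0); t=R.T@uy; print("roll of tool y to unit y deg",np.degrees(np.arctan2(t[2],t[1])))
E
```

```text
[ 0.4636 -0.266   0.0987  0.2678] 0.46592263776235276 0.0017977918545977304 0.023269252582456885 15273
[ 0.4617 -0.2654  0.1105  0.2619]
[ 0.465  -0.2659  0.0871  0.2713]
[[-0.      0.2752 -0.9614]
 [-0.     -0.9614 -0.2752]
 [-1.      0.      0.    ]] [-74.0251   4.9766  10.0781  95.1012  -0.0005  90.0006]
target above [ 0.4238 -0.27    0.25  ] shift tool [-0.0187 -0.1738 -0.3332]
mount [[-0.0007 -0.3193  0.9477 -0.1435]
 [ 1.     -0.0008  0.0004 -0.0002]
 [ 0.0006  0.9477  0.3193 -0.0828]
 [ 0.      0.      0.      1.    ]]
roll of tool y to unit y deg -169.68096989661785
```

>>> apply_moves(
  commands=[
    [-0.019, -0.043, -0.083, 0.05, -1],
    [-0.019, -0.087, -0.167, 0.1, -1],
    [-0.019, -0.13, -0.25, 0.15, -1],
    [-0.019, -0.174, -0.333, 0.18, -1],
    [-0.019, -0.174, -0.333, 0.18, -1],
    [-0.019, -0.174, -0.333, 0.18, -1],
    [-0.019, -0.174, -0.333, 0.18, -1],
    [-0.019, -0.174, -0.333, 0.18, -1],
    [-0.019, -0.174, -0.333, 0.18, -1],
    [-0.019, -0.174, -0.333, 0.18, -1],
    [-0.019, -0.174, -0.333, 0.18, -1],
    [-0.019, -0.174, -0.333, 0.18, -1],
  ],
)

```text
time: 2.15
ee_pos: [0.423, -0.2706, 0.2504]
tcp_rot: [98.9, 90.0, -75.5]
wrist_force: [0.6, 0.6, -0.1]
opening: 0.0002
```

```bash
cat > look.py <<'E'
from h import *
import sys
np.set_printoptions(precision=4,suppress=True)
p,R,o=tool();c=cams.camera("wrist");cv2.imwrite(f"pics/{sys.argv[1]}.png",c["frame"])
M=c["mount"];Rw=R@M[:3,:3];tw=R@M[:3,3]+p
c["R"]=Rw.T;c["t"]=-Rw.T@tw;np.savez("c_"+sys.argv[1],**c)
print(p,o["q"],o["opening"],o["time"],o["wrist_force"]);print(R)
W=pts(c)
for t in("cam_left_top","cam_right_top","filter_unit"):
    for r in cams.spot_in(t,"wrist")[:2]:
        a=[int(x) for x in r["rect"]];print(t,round(r["confidence"],2),a,W[(a[1]+a[3])//2,(a[0]+a[2])//2])
E
python3 look.py w1
```

```text
[ 0.423  -0.2706  0.2504] [-32.6067  -1.1376   5.9303  97.0625  -0.0051 141.819 ] 0.00016310261476743874 2.15 [ 0.5695  0.5778 -0.1182]
[[ 0.      0.0971 -0.9953]
 [-0.0001 -0.9953 -0.0971]
 [-1.      0.0001 -0.    ]]
cam_left_top 0.72 [193, 99, 303, 214] [ 0.4668 -0.2089  0.0825]
cam_left_top 0.22 [587, 121, 640, 153] [ 0.5103 -0.5477  0.0132]
cam_right_top 0.84 [335, 98, 446, 211] [ 0.4794 -0.322   0.0833]
cam_right_top 0.21 [189, 98, 303, 212] [ 0.4673 -0.207   0.0814]
filter_unit 0.89 [173, 77, 466, 239] [ 0.4703 -0.2658  0.0787]
```

View pics/w1.png

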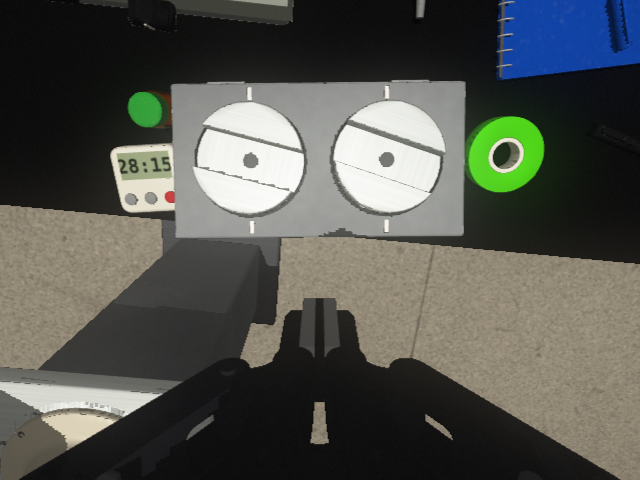

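The wrist view is level with the cover, and both heads show, near (250,158) and (388,158). Their slots start about 15–20° clockwise of open, well below the 0.9 rad limit. The position agrees with the fit, so I'll push the cover down.

>>> apply_moves(
  commands=[
    [0.04, 0, 0, 0, -1],
    [0.08, 0, 0, 0, -1],
    [0.12, 0, 0, 0, -1],
    [0.145, 0, 0, 0, -1],
    [0.155, 0, 0, 0, -1],
    [0.163, 0, 0, 0, -1],
    [0.17, 0, 0, 0, -1],
    [0.176, 0, 0, 0, -1],
    [0.182, 0, 0, 0, -1],
    [0.187, 0, 0, 0, -1],
    [0.188, 0, 0, 0, -1],
    [0.188, 0, 0, 0, -1],
  ],
)

```text
time: 3.55
ee_pos: [0.4235, -0.2705, 0.063]
tcp_rot: [134.8, 89.9, -39.6]
wrist_force: [-0.7, 1.1, 5.2]
opening: -0.0001
```

>>> apply_moves(
  commands=[
    [0.001, 0, 0, 0, -1],
    [0.002, 0, 0, 0, -1],
    [0.003, 0, 0, 0, -1],
    [0.003, 0, 0, 0, -1],
  ],
)

```text
time: 3.95
ee_pos: [0.4235, -0.2706, 0.0629]
tcp_rot: [137.8, 89.8, -36.6]
wrist_force: [-9.4, 5.8, 24.2]
opening: -0.0001
```

Firm stop: 24 N and no further travel, so it is shut at z 0.063. I'll rise and look from above.

>>> apply_moves(
  commands=[
    [-0.02, 0, 0, 0, -1],
    [-0.06, 0, 0, 0, -1],
    [-0.1, 0, 0, 0, -1],
    [-0.12, 0, 0, 0, -1],
    [-0.12, 0, 0, 0, -1],
    [-0.12, 0, 0, 0, -1],
  ],
)

```text
time: 4.55
ee_pos: [0.4235, -0.2705, 0.1827]
tcp_rot: [138.9, 89.8, -35.5]
wrist_force: [-0.7, 0.0, -0.9]
opening: 0.0002
```

```bash
python3 look.py w2; cat > slot.py <<'E'
from h import *
import sys
from scipy.optimize import least_squares
np.set_printoptions(precision=4,suppress=True)
c=dict(np.load(f"c_{sys.argv[1]}.npz"));W=pts(c).reshape(-1,3);W=W[~np.isnan(W).any(1)]
cx,cy=.464,-.266
near=(abs(W[:,0]-cx)<.1)&(abs(W[:,1]-cy)<.14);W=W[near]
print("z hist",np.histogram(W[:,2],np.arange(.05,.1,.004)))
top=W[W[:,2]>.0765];print("top z",np.median(top[:,2]))
for s in(1,-1):
    g=np.array([cx-.0055*s,cy+.055*s]);T=top[np.linalg.norm(top[:,:2]-g,axis=1)<.06][:,:2].astype(np.float32)
    h=cv2.convexHull(T)[:,0];(x,y),r=cv2.minEnclosingCircle(h)
    f=least_squares(lambda v:np.hypot(h[:,0]-v[0],h[:,1]-v[1])-.043,[x,y],loss="soft_l1",f_scale=.001).x
    S=W[(np.hypot(W[:,0]-f[0],W[:,1]-f[1])<.038)&(W[:,2]<.072)][:,:2]
    d=S-f;w,v=np.linalg.eigh(d.T@d);e=v[:,1];e=e*np.sign(e[1])
    print("LR"[s<0],"enc",x,y,r,"fit",f,"slot dir yaw (0=along +y, +=ccw)",np.degrees(np.arctan2(-e[0],e[1])),"n",len(S),"mean across",np.mean(d@[-e[1],e[0]]))
E
python3 slot.py w2
```

```text
[ 0.4235 -0.2705  0.1827] [-32.5626  -2.4645  -2.8902  89.3753  -0.0102 141.8373] 0.00016440082558437404 4.55 [-0.7075  0.0465 -0.8972]
[[ 0.0028  0.0976 -0.9952]
 [-0.002  -0.9952 -0.0976]
 [-1.      0.0023 -0.0026]]
cam_left_top 0.6 [170, 108, 300, 246] [ 0.4594 -0.2099  0.0681]
cam_right_top 0.59 [338, 110, 472, 244] [ 0.4703 -0.3248  0.0668]
cam_right_top 0.27 [135, 69, 500, 262] [ 0.4722 -0.2644  0.0637]
filter_unit 0.56 [134, 68, 503, 263] [ 0.4724 -0.2651  0.0651]
filter_unit 0.42 [336, 111, 470, 242] [ 0.471  -0.3231  0.0678]
z hist (array([  162,   921,   785, 40937,  5634,   406,   426,  9159,  6113,
          33,     1,     0]), array([0.05 , 0.054, 0.058, 0.062, 0.066, 0.07 , 0.074, 0.078, 0.082,
       0.086, 0.09 , 0.094, 0.098]))
top z 0.2443895793079188
L enc 0.4545985162258148 -0.2188129872083664 0.051318634301424026 fit [ 0.4578 -0.2126] slot dir yaw (0=along +y, +=ccw) -8.889187180435933 n 4928 mean across 0.0008783424152328757
R enc 0.463888943195343 -0.314749538898468 0.051764123141765594 fit [ 0.4694 -0.3193] slot dir yaw (0=along +y, +=ccw) -13.211513264589348 n 5130 mean across -0.0008616629695794977
```

View pics/w2.png

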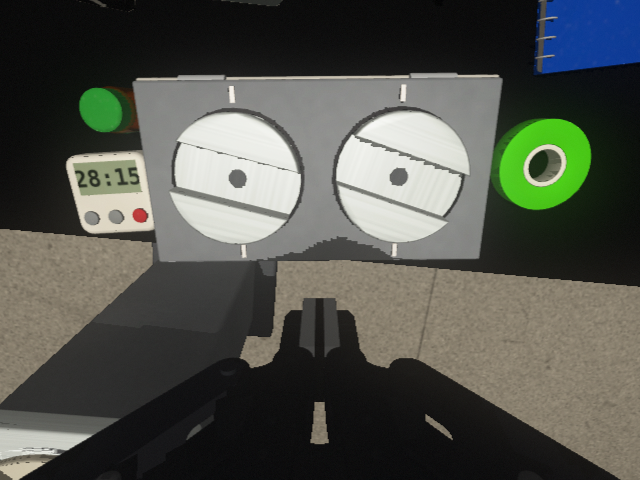

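The cover lies flat. The head slots run through (237,178) and (400,177), tilted about 15–19° clockwise. The gripper's own points spoiled the circle fit, so I'll refit without them.

```bash
sed -i 's/top=W\[W\[:,2\]>.0765\]/top=W[(W[:,2]>.0765)\&(W[:,2]<.088)]/' slot.py; python3 slot.py w2|grep -v hist; sed 's/T=top/top=top;T=top/' slot.py >/dev/null; python3 slot.py w1 | tail -2 >/dev/null
python3 - <<'E'
from h import *
p,R,o=tool()
print(np.degrees(np.arctan2(R[0,1],-R[1,1])))
E
```

```text
33,     1,     0]), array([0.05 , 0.054, 0.058, 0.062, 0.066, 0.07 , 0.074, 0.078, 0.082,
       0.086, 0.09 , 0.094, 0.098]))
top z 0.08180701040244917
L enc 0.4585648775100708 -0.21122527122497559 0.043302468955516815 fit [ 0.4586 -0.2114] slot dir yaw (0=along +y, +=ccw) -8.817128448498632 n 4931 mean across 0.0014873076965994296
R enc 0.47035661339759827 -0.32099324464797974 0.04328478127717972 fit [ 0.4703 -0.3208] slot dir yaw (0=along +y, +=ccw) -13.065571337725762 n 5119 mean across 0.0002539871938749055
5.596349690200704
  return _methods._mean(a, axis=axis, dtype=dtype,
  ret = ret.dtype.type(ret / rcount)
```

>>> apply_moves(
  commands=[
    [0, -0.01, -0.006, -0.14, -1],
    [0, -0.03, -0.015, -0.28, -1],
    [0, -0.05, -0.03, -0.42, -1],
    [0, -0.07, -0.04, -0.56, -1],
    [0, -0.082, -0.047, -0.7, -1],
    [0, -0.082, -0.047, -0.84, -1],
    [0, -0.082, -0.047, -0.98, -1],
    [0, -0.082, -0.047, -1.12, -1],
    [0, -0.082, -0.047, -1.26, -1],
    [0, -0.082, -0.047, -1.4, -1],
    [0, -0.082, -0.047, -1.45, -1],
    [0, -0.082, -0.047, -1.45, -1],
  ],
)

```text
time: 5.95
ee_pos: [0.4613, -0.1838, 0.1807]
tcp_rot: [-68.8, 90.0, -160.1]
wrist_force: [0.6, 0.2, 0.4]
opening: 0.0003
```

```bash
cat > go.py <<'E'
from h import *
# go.py: list of (cx cy phi0deg z) -> shift; phi = clockwise from world +y; tool y -> along e(phi_tool)
import sys
np.set_printoptions(precision=4,suppress=True)
p,R,o=tool();print(p,o["q"],o["time"],o["wrist_force"])
cur=np.degrees(np.arctan2(R[0,1],R[1,1]));print("tool y phi",cur,"x",R[:,0])
cx,cy,z=map(float,sys.argv[1:4]);r=float(sys.argv[4])
for ph in map(float,sys.argv[5:]):
    a=np.radians(ph);T=np.array([cx+r*np.sin(a),cy+r*np.cos(a),z])
    d=(ph-cur)+(0 if r>0 else 0); d=(d+180)%360-180
    print(ph,np.round(R.T@(T-p),4).tolist(),round(np.radians(d),3))
E
python3 go.py .4586 -.2114 .14 .027 8.8
```

```text
[ 0.4613 -0.1838  0.1807] [-21.7138  -3.0559  -3.6762  89.4012  -0.0191  69.5782] 5.95 [0.6173 0.1547 0.3563]
tool y phi 91.2920018835268 x [-0.0005 -0.0002 -1.    ]
8.8 [0.0407, 0.0014, 0.0009] -1.44
```

>>> apply_moves(
  commands=[
    [0, 0.001, 0.001, -0.14, -1],
    [0, 0.001, 0.001, -0.28, -1],
    [0.01, 0.001, 0.001, -0.42, -1],
    [0.02, 0.001, 0.001, -0.56, -1],
    [0.03, 0.001, 0.001, -0.7, -1],
    [0.04, 0.001, 0.001, -0.84, -1],
    [0.04, 0.001, 0.001, -0.98, -1],
    [0.04, 0.001, 0.001, -1.12, -1],
    [0.04, 0.001, 0.001, -1.26, -1],
    [0.04, 0.001, 0.001, -1.4, -1],
    [0.04, 0.001, 0.001, -1.44, -1],
    [0.04, 0.001, 0.001, -1.44, -1],
  ],
)

```text
time: 7.15
ee_pos: [0.4621, -0.1848, 0.1402]
tcp_rot: [-174.9, 89.9, 176.2]
wrist_force: [0.1, 0.2, 0.1]
opening: 0.0001
```

```bash
python3 go.py .4586 -.2114 .071 .027 8.8; python3 look.py w3
```

```text
[ 0.4621 -0.1848  0.1402] [-21.7828  -2.9777  -8.0653  84.9797  -0.0219 -12.9251] 7.15 [0.1182 0.1777 0.0581]
tool y phi 8.857765140384762 x [-0.0012  0.0001 -1.    ]
8.8 [0.0692, 0.0002, 0.0007] -0.001
[ 0.4621 -0.1848  0.1402] [-21.7828  -2.9777  -8.0653  84.9797  -0.0219 -12.9251] 8.533247582408749e-05 7.15 [0.1182 0.1777 0.0581]
[[-0.0012  0.154   0.9881]
 [ 0.0001  0.9881 -0.154 ]
 [-1.     -0.0001 -0.0012]]
cam_left_top 0.67 [201, 183, 346, 331] [ 0.4598 -0.2126  0.0666]
cam_right_top 0.55 [28, 233, 180, 367] [ 0.4717 -0.324   0.0672]
filter_unit 0.88 [0, 117, 397, 391] [ 0.4515 -0.2582  0.0645]
```

View pics/w3.png

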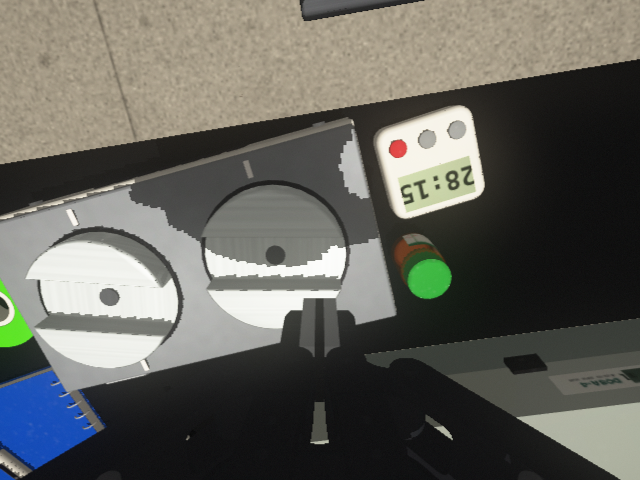

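The left slot is level in the tool's view, with its axis at (276,255), and it agrees with the earlier fit. The timer and vial are clear of the fingers. I'll insert.

>>> apply_moves(
  commands=[
    [0.02, 0, 0.001, 0, -1],
    [0.04, 0, 0.001, 0, -1],
    [0.055, 0, 0.001, 0, -1],
    [0.062, 0, 0.001, 0, -1],
    [0.066, 0, 0.001, 0, -1],
    [0.069, 0, 0.001, 0, -1],
    [0.069, 0, 0.001, 0, -1],
  ],
)

```text
time: 8.05
ee_pos: [0.4633, -0.1851, 0.0718]
tcp_rot: [-136.9, 90.0, -145.8]
wrist_force: [-0.5, 0.2, 0.4]
opening: 0.0005
```

```bash
python3 go.py .4586 -.2114 .071 .027 15 22 29 36 43 50 57 64 71 78 85 92 97
```

```text
[ 0.4633 -0.1851  0.0718] [-21.7596  -2.0517 -14.745   77.3214  -0.0218 -12.8662] 8.05 [-0.4683  0.1764  0.4138]
tool y phi 8.893381720131782 x [-0.0004 -0.0003 -1.    ]
15.0 [0.0008, 0.0001, 0.0023] 0.107
22.0 [0.0008, -0.0005, 0.0055] 0.229
29.0 [0.0007, -0.0014, 0.0087] 0.351
36.0 [0.0007, -0.0027, 0.0117] 0.473
43.0 [0.0007, -0.0044, 0.0146] 0.595
50.0 [0.0007, -0.0064, 0.0172] 0.717
57.0 [0.0007, -0.0087, 0.0195] 0.84
64.0 [0.0007, -0.0113, 0.0216] 0.962
71.0 [0.0007, -0.0141, 0.0233] 1.084
78.0 [0.0007, -0.0171, 0.0246] 1.206
85.0 [0.0007, -0.0203, 0.0256] 1.328
92.0 [0.0008, -0.0235, 0.0262] 1.45
97.0 [0.0008, -0.0259, 0.0264] 1.538
```

No contact force, so the tip is in the slot. Turning.

>>> apply_moves(
  commands=[
    [0.001, 0, 0.0023, 0.107, -1],
    [0.001, -0.0005, 0.0055, 0.229, -1],
    [0.001, -0.0014, 0.0087, 0.351, -1],
    [0.001, -0.0027, 0.0117, 0.473, -1],
    [0.001, -0.0044, 0.0146, 0.595, -1],
    [0.001, -0.0064, 0.0172, 0.717, -1],
    [0.001, -0.0087, 0.0195, 0.84, -1],
    [0.001, -0.0113, 0.0216, 0.962, -1],
    [0.001, -0.0141, 0.0233, 1.084, -1],
    [0.001, -0.0171, 0.0246, 1.206, -1],
    [0.001, -0.0203, 0.0256, 1.328, -1],
    [0.001, -0.0203, 0.0256, 1.328, -1],
  ],
)

```text
time: 9.25
ee_pos: [0.4855, -0.2091, 0.0712]
tcp_rot: [-83.8, 90.0, -168.9]
wrist_force: [-1.5, 1.2, 0.4]
opening: 0.0002
```

```bash
python3 go.py .4586 -.2114 .071 .027 88 91 94 97
```

```text
[ 0.4855 -0.2091  0.0712] [-23.2983   2.0085 -10.7435  77.2587  -0.0073  61.7973] 9.25 [-1.4703  1.1725  0.3771]
tool y phi 85.09565328377883 x [-0.0002 -0.     -1.    ]
88.0 [0.0002, -0.0, 0.0013] 0.051
91.0 [0.0002, -0.0001, 0.0028] 0.103
94.0 [0.0002, -0.0003, 0.0042] 0.155
97.0 [0.0002, -0.0006, 0.0056] 0.208
```

>>> apply_moves(
  commands=[
    [0, 0, 0.0013, 0.05, -1],
    [0, 0, 0.0028, 0.1, -1],
    [0, 0, 0.0042, 0.155, -1],
    [0, 0, 0.0042, 0.155, -1],
  ],
)

```text
time: 9.65
ee_pos: [0.4858, -0.2129, 0.0714]
tcp_rot: [-149.7, 90.0, 116.4]
wrist_force: [-1.3, 3.3, 0.7]
opening: -0.0001
```

>>> apply_moves(
  commands=[
    [0, 0, 0.0015, 0.03, -1],
    [0, 0, 0.003, 0.05, -1],
    [0, 0, 0.004, 0.06, -1],
    [0, 0, 0.004, 0.06, -1],
  ],
)

```text
time: 10.05
ee_pos: [0.4861, -0.2136, 0.0714]
tcp_rot: [-179.8, 89.6, 83.2]
wrist_force: [2.5, 19.9, 0.2]
opening: 0.0002
```

20 N with only 0.7 mm of travel, so this is the stop. I'll unload and lift out.

>>> apply_moves(
  commands=[
    [0, 0, -0.002, -0.05, -1],
    [0, 0, -0.004, -0.1, -1],
    [-0.01, 0, -0.004, -0.1, -1],
    [-0.04, 0, -0.004, -0.1, -1],
    [-0.08, 0, -0.004, -0.1, -1],
    [-0.1, 0, -0.004, -0.1, -1],
    [-0.1, 0, -0.004, -0.1, -1],
  ],
)

```text
time: 10.75
ee_pos: [0.4879, -0.2113, 0.1759]
tcp_rot: [124.8, 89.5, 33.6]
wrist_force: [0.1, 0.9, -0.5]
opening: 0.0001
```

```bash
python3 look.py w4; python3 slot.py w4|tail -3; echo; python3 go.py .4703 -.3208 .14 -.027 13.1
```

```text
[ 0.4879 -0.2113  0.1759] [-23.6316   1.4104   0.211   88.543    0.3998  67.5738] 0.00012303378695084207 10.75 [ 0.1347  0.8966 -0.4981]
[[ 0.0069  0.9998 -0.021 ]
 [ 0.0046 -0.021  -0.9998]
 [-1.      0.0068 -0.0047]]
cam_left_top 0.92 [211, 174, 337, 303] [ 0.4579 -0.2106  0.0676]
cam_right_top 0.58 [244, 324, 328, 424] [ 0.4789 -0.1993  0.2291]
filter_unit 0.63 [167, 125, 381, 428] [ 0.4579 -0.2335  0.0809]
top z 0.08181390083029655
L enc 0.4587693512439728 -0.21114248037338257 0.043501757085323334 fit [ 0.4588 -0.211 ] slot dir yaw (0=along +y, +=ccw) -84.00605662469104 n 4304 mean across -0.0025713237422710956
R enc 0.4704466164112091 -0.3201008439064026 0.04345555603504181 fit [ 0.4709 -0.3189] slot dir yaw (0=along +y, +=ccw) -0.0 n 0 mean across nan

[ 0.4861 -0.2104  0.1705] [-23.6213   1.5634  -0.2264  88.4036   0.412   67.5911] 10.95 [-0.4195 -0.6543  0.1302]
tool y phi 91.21299733885313 x [-0.0002  0.0079 -1.    ]
13.1 [0.0295, -0.019, 0.1374] -1.363
  return _methods._mean(a, axis=axis, dtype=dtype,
  ret = ret.dtype.type(ret / rcount)
```

View pics/w4.png

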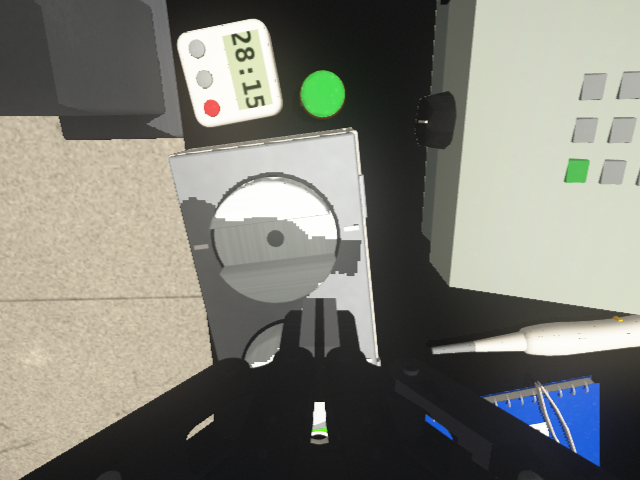

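The left slot now lies front to back, in line with the white marks at (200,247) and (350,229). It measures −84°, which is the unit's x axis. Now the right head, using its outer end.

>>> apply_moves(
  commands=[
    [0, -0.005, 0.03, -0.13, -1],
    [0.01, -0.01, 0.06, -0.26, -1],
    [0.02, -0.015, 0.09, -0.39, -1],
    [0.029, -0.019, 0.12, -0.52, -1],
    [0.029, -0.019, 0.137, -0.65, -1],
    [0.029, -0.019, 0.137, -0.78, -1],
    [0.029, -0.019, 0.137, -0.91, -1],
    [0.029, -0.019, 0.137, -1.04, -1],
    [0.029, -0.019, 0.137, -1.17, -1],
    [0.029, -0.019, 0.137, -1.3, -1],
    [0.029, -0.019, 0.137, -1.363, -1],
    [0.029, -0.019, 0.137, -1.363, -1],
  ],
)

```text
time: 12.15
ee_pos: [0.4637, -0.3464, 0.1392]
tcp_rot: [114.4, 89.5, 101.3]
wrist_force: [0.3, 0.2, -0.5]
opening: 0.0002
```

```bash
python3 look.py w5; python3 slot.py w5|tail -3; echo; python3 go.py .4703 -.3208 .071 -.027 13.1
```

```text
[ 0.4637 -0.3464  0.1392] [-36.9341   8.4592   3.7049  85.6403   0.352  -23.8664] 0.00016622422340935864 12.15 [ 0.3416  0.2041 -0.5267]
[[-0.0018  0.2261  0.9741]
 [ 0.009   0.9741 -0.2261]
 [-1.      0.0084 -0.0038]]
cam_left_top 0.73 [469, 118, 640, 276] [ 0.4606 -0.2044  0.066 ]
cam_left_top 0.56 [225, 42, 638, 347] [ 0.4432 -0.2733  0.0633]
cam_right_top 0.75 [290, 184, 436, 329] [ 0.471  -0.3197  0.0664]
filter_unit 0.57 [228, 40, 639, 346] [ 0.4429 -0.272   0.0631]
top z 0.08174287575161607
L enc 0.4591013193130493 -0.21129700541496277 0.04394973814487457 fit [ 0.4585 -0.2111] slot dir yaw (0=along +y, +=ccw) -85.32071241840472 n 6247 mean across 0.0048678758994557874
R enc 0.47024044394493103 -0.3199549615383148 0.04344075173139572 fit [ 0.4701 -0.3203] slot dir yaw (0=along +y, +=ccw) -13.074855660935087 n 5464 mean across -0.003300613386873379

[ 0.4641 -0.3466  0.14  ] [-36.9295   8.4346   3.7611  85.6519   0.3537 -23.7226] 12.35 [-0.1961 -0.1032 -0.5172]
tool y phi 13.208590226909864 x [-0.0008  0.0083 -1.    ]
13.1 [0.069, -0.001, 0.0004] -0.002
```

>>> apply_moves(
  commands=[
    [0.02, -0.001, 0, 0, -1],
    [0.04, -0.001, 0, 0, -1],
    [0.055, -0.001, 0, 0, -1],
    [0.062, -0.001, 0, 0, -1],
    [0.066, -0.001, 0, 0, -1],
    [0.069, -0.001, 0, 0, -1],
    [0.069, -0.001, 0, 0, -1],
  ],
)

```text
time: 13.05
ee_pos: [0.4639, -0.3471, 0.0713]
tcp_rot: [106.4, 89.5, 93.2]
wrist_force: [-0.3, 0.0, 0.4]
opening: -0.0001
```

```bash
python3 go.py .4703 -.3206 .071 -.027 20 27 34 41 48 55 62 69 76 83 88
```

```text
[ 0.4639 -0.3471  0.0713] [-36.979    9.1624  -3.0191  78.1175   0.3546 -23.7652] 13.05 [-0.3386  0.0354  0.3558]
tool y phi 13.215148971638115 x [-0.0004  0.0081 -1.    ]
20.0 [0.0003, 0.0005, -0.003] 0.118
27.0 [0.0003, 0.001, -0.0063] 0.241
34.0 [0.0003, 0.002, -0.0094] 0.363
41.0 [0.0003, 0.0034, -0.0124] 0.485
48.0 [0.0003, 0.0051, -0.0152] 0.607
55.0 [0.0004, 0.0071, -0.0178] 0.729
62.0 [0.0004, 0.0095, -0.0201] 0.851
69.0 [0.0004, 0.0121, -0.0222] 0.974
76.0 [0.0004, 0.0149, -0.0238] 1.096
83.0 [0.0005, 0.0179, -0.0252] 1.218
88.0 [0.0005, 0.0202, -0.0259] 1.305
```

>>> apply_moves(
  commands=[
    [0, 0.0005, -0.003, 0.118, -1],
    [0, 0.001, -0.0063, 0.241, -1],
    [0, 0.002, -0.0094, 0.363, -1],
    [0, 0.0034, -0.0124, 0.485, -1],
    [0, 0.0051, -0.0152, 0.607, -1],
    [0, 0.0071, -0.0178, 0.729, -1],
    [0, 0.0095, -0.0201, 0.851, -1],
    [0, 0.0121, -0.0222, 0.974, -1],
    [0, 0.0149, -0.0238, 1.096, -1],
    [0, 0.0179, -0.0252, 1.218, -1],
    [0, 0.0202, -0.0259, 1.305, -1],
    [0, 0.0202, -0.0259, 1.305, -1],
  ],
)

```text
time: 14.25
ee_pos: [0.4436, -0.3218, 0.0723]
tcp_rot: [174.3, 89.6, 86.2]
wrist_force: [-0.2, -0.5, -0.5]
opening: -0.0002
```

```bash
python3 go.py .4703 -.3206 .071 -.027 91 94 97
```

```text
[ 0.4436 -0.3218  0.0723] [-36.1351   4.823   -7.6789  77.7106   0.3352  51.9212] 14.25 [-0.2448 -0.4736 -0.4812]
tool y phi 88.05714197562713 x [ 0.0005  0.0069 -1.    ]
91.0 [0.0013, -0.0002, -0.0017] 0.051
94.0 [0.0013, -0.0001, -0.0031] 0.104
97.0 [0.0013, 0.0001, -0.0045] 0.156
```

>>> apply_moves(
  commands=[
    [0.001, 0, -0.0017, 0.05, -1],
    [0.001, 0, -0.0031, 0.1, -1],
    [0.001, 0, -0.0045, 0.15, -1],
    [0.001, 0, -0.0055, 0.17, -1],
    [0.001, 0, -0.0065, 0.18, -1],
    [0.001, 0, -0.0065, 0.18, -1],
  ],
)

```text
time: 14.85
ee_pos: [0.4432, -0.3185, 0.0723]
tcp_rot: [127.3, 90.0, 29.0]
wrist_force: [-3.6, -16.7, -1.3]
opening: 0.0003
```

>>> apply_moves(
  commands=[
    [0, 0, -0.002, 0.0, -1],
    [0, 0, -0.003, 0.0, -1],
    [0, 0, -0.003, 0.0, -1],
    [0, 0, 0, 0, -1],
    [0, 0, 0.003, -0.08, -1],
    [0, 0, 0.004, -0.1, -1],
    [-0.005, 0, 0.004, -0.1, -1],
    [-0.03, 0, 0.004, -0.1, -1],
    [-0.06, 0, 0.004, -0.1, -1],
    [-0.1, 0, 0.004, -0.1, -1],
    [-0.12, 0, 0.004, -0.1, -1],
    [-0.12, 0, 0.004, -0.1, -1],
  ],
)

```text
time: 16.05
ee_pos: [0.4437, -0.323, 0.1964]
tcp_rot: [61.7, 89.7, -30.9]
wrist_force: [-0.4, -0.4, 0.3]
opening: 0.0001
```

>>> apply_moves(
  commands=[
    [0, -0.03, 0, 0, -1],
    [-0.01, -0.06, 0, 0, -1],
    [-0.02, -0.09, 0, 0, -1],
    [-0.02, -0.09, 0, 0, -1],
    [-0.02, -0.09, 0, 0, -1],
    [-0.02, -0.09, 0, 0, -1],
  ],
)

```text
time: 16.65
ee_pos: [0.3541, -0.3187, 0.2151]
tcp_rot: [65.5, 89.7, -27.1]
wrist_force: [0.4, -0.3, -0.1]
opening: -0.0
```

```bash
python3 look.py w6; python3 slot.py w6 2>/dev/null|tail -4; python3 - <<'E'
from h import *
c=cams.camera("scene");W=pts(c);cv2.imwrite("pics/s2.png",cv2.resize(c["frame"][130:310,250:430],(600,600),interpolation=cv2.INTER_CUBIC))
for t in("timer","tape_green","conj_vial","marker_black"):
    for r in cams.spot_in(t,"scene")[:1]: print(t,r)
E
```

```text
[ 0.3541 -0.3187  0.2151] [-42.0325  -5.6715  -2.3196  93.0627   0.077   50.5807] -1.3834208639320306e-05 16.65 [ 0.4245 -0.3393 -0.0966]
[[ 0.0046  0.9989 -0.0456]
 [-0.0024 -0.0456 -0.999 ]
 [-1.      0.0048  0.0022]]
cam_left_top 0.67 [397, 0, 526, 131] [ 0.4601 -0.21    0.0667]
cam_right_top 0.79 [411, 160, 523, 276] [ 0.4728 -0.3216  0.0673]
cam_right_top 0.58 [359, 0, 547, 296] [ 0.4593 -0.267   0.0638]
filter_unit 0.56 [349, 0, 552, 295] [ 0.4571 -0.2662  0.0634]
       0.086, 0.09 , 0.094, 0.098]))
top z 0.08180946205740146
L enc 0.4589901566505432 -0.21108797192573547 0.04334945231676102 fit [ 0.4589 -0.2112] slot dir yaw (0=along +y, +=ccw) -84.12234517189464 n 5319 mean across 0.0006471647051057373
R enc 0.47022801637649536 -0.32061994075775146 0.04355455935001373 fit [ 0.4703 -0.3204] slot dir yaw (0=along +y, +=ccw) -84.00847177874356 n 3355 mean across -0.0028831155783654587
timer {'rect': [302.7, 277.7, 338.2, 303.9], 'confidence': 0.58}
tape_green {'rect': [341.0, 180.3, 369.5, 195.7], 'confidence': 0.74}
conj_vial {'rect': [289.0, 256.8, 306.9, 282.4], 'confidence': 0.59}
```

View pics/w6.png

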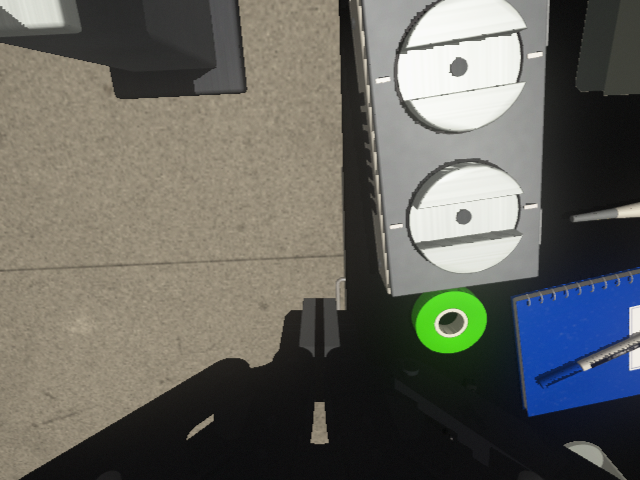

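View pics/s2.png

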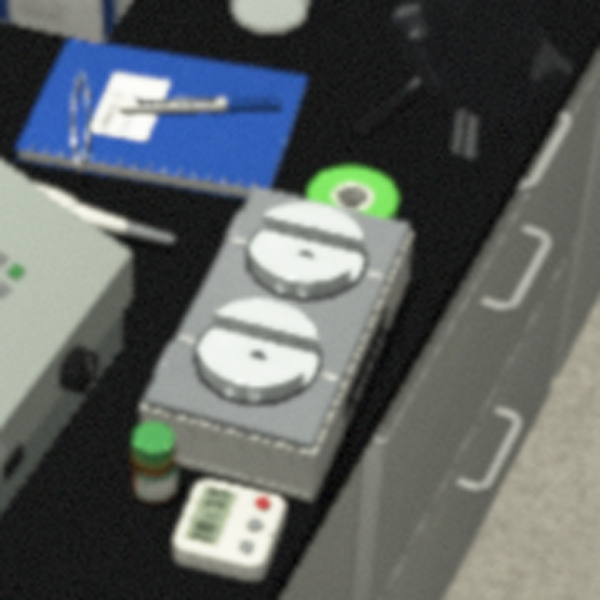

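Both slots line up with the marks, for example those at (383,80)/(535,55) and (396,226)/(531,206). The cover is flat, the bystanders are in place and the gripper is clear of everything. Handing in.

```bash
python3 -c "
from workcell import bot
print(bot.job_done())"
```

```text
the job is handed in; nothing more can be done
None
```

The cover is shut and both fasteners are turned clockwise to the stop. I handed the job in at about 17 s of the 61 s; it reports no verdict.

- **Cover:** I pushed it down with shut fingertips until it met a firm stop at z = 0.063 m (24 N, no further travel). In the later pictures it lies flat.
- **Fasteners:** They started about 15° (left) and 19° (right) clockwise of fully open, well under the 0.9 rad limit. I turned each to a stop, felt at about 20 N on the left and 17 N on the right.
- **Last checks:** Both slots measure −84°, along the unit's x axis and in line with the white marks, so about 90° turned. The gripper was clear of everything.
- **Bystanders:** The timer and vial were found where they stood at the start. The tape had no first scene reading to compare, but it looks unmoved in the pictures. The network missed the marker in the last scene picture, but it is visible there and the arm never came near it.
- **One failed measurement:** My first circle fit of the heads was spoiled by points on the gripper. I redid it before acting, and the refit gave the given 110 mm between the heads.

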